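Check a vial rack and load it wells up in the rack reader

ROBOT

A 6-joint arm with a two-finger parallel gripper is mounted at the origin on the work surface. World frame = base frame: x ahead of the robot, y to its left, z up, the work surface at z = 0. Lengths are in m, angles in rad, forces in N, time in s.
With the tool pointing down it reaches from about 0.425 to 0.95 m from the base axis. Payload 3.5 kg.
Tool frame: the origin (TCP) lies between the finger pads; the fingertips stand 19 mm ahead of it and the grasp point (between the pads) is the TCP; z points along the fingers, y is the line along which they close (so a half turn about z gives the same grasp; the last joint's range is limited). The gripper opens to 85 mm and grips with 20 to 120 N. Pads are 22 mm wide; open, the fingers measure 114 mm over their backs; the gripper's body (76 mm by 85 mm) begins 54 mm behind the grasp point. The pads swing forward as they close: fully open they stand 13 mm farther back than shut.
Start: joints at [1.087, 0.286, 1.577, -0, 1.279, -0.15], TCP at [0.221, 0.638, 0.25] pointing down, gripper open.
Joint ranges: [-2.77, 2.77], [-0.9, 2.22], [0.21, 2.48], [-1.53, 4.67], [0.24, 2.81], [-2.84, 2.84]. Speed limits (rad/s): [2.79, 2.79, 3.14, 3.14, 3.14, 3.14].

INTERFACE

Orientations are given as a unit quaternion [x, y, z, w].
In Python, from plant import monitor, eyes, ctrl gives the robot as it stands.
- The arm moves only by the shell command python3 -m handwheel 'ROWS' [FORCE]. ROWS is JSON, a list of rows, each a list of 7 numbers: the shift along the tool's x, y, z in units of 40 cm (1.0 is 40 cm), then the turn, a rotation vector about the tool's x, y, z in units of pi rad (1.0 is pi rad), then the opening, from -1 (shut) to 1 (fully open). A call has 1 to 12 rows; each row is the pose to reach, as a shift and turn from the pose commanded when the call began, along the tool's axes at that moment, turning the shorter way round; what a row does not reach only later rows make up. A row lasts 1/8 s, in which the tool goes at most 62.5 mm and 10.7 degrees, less where a joint would pass 70% of its speed; a pose out of reach is approached as far as the arm can. A call with a number of a shift or a turn outside -1 to 1 is refused whole. A call with a gripper value outside its range is refused whole. The fingers move at their own pace and stop on an object; FORCE is the grip in N (left out, the last holds). Time passes only in rows, so rows that repeat a pose let the fingers close. It gives the time, the measured TCP pose, the force, the opening and the grip force at its end, in the units of the state.
- monitor.get_state(): the state, without advancing time (a new reading comes with each control period).
- eyes.read_camera(name): name is "scene" or "top" or "wrist"; returns the picture (480x640x3 uint8, red, green, blue); there is no depth.
- eyes.camera_params(name): a dict with "K" (3x3 intrinsics, pixels), "k1" (the pictures are not rectified: a ray, as slopes to the right and down, at radius r is drawn at 1 + k1 r^2 times it, then the intrinsics apply), "R" (3x3) and "t" (3): a world point X has camera coordinates R X + t. Camera axes: x right, y down, z forward; pixel columns grow to the right and rows downward; lengths in m; the calibration is good to about 2 mm. A picture is of the moment at which its call begins: read the wrist's pose just before it. camera_params takes no time and is no camera call; for the wrist camera it gives the pose at the moment of the call.
- ctrl.sign_off(): hands the job in; it is judged then, once.
The state is a dict: "time": time; "qpos": joint angles; "dq": joint speeds; "joint_efforts": joint torques, N m; "eef_pos": TCP position; "tcp_rot": TCP orientation; "contact_force": force on the tool from outside, world axes, zero at the start; "wrist_torque": the same for the moment, N m; "opening": opening from 0.0 (shut) to 1.0 (fully open); "finger_force": force on a finger pad.
Only numpy, scipy, OpenCV 4.12 (cv2) and the standard library are available. Lean on these libraries where they do the work, as an engineer would, in place of code of your own. Each camera call takes 0.05 s, during which the arm holds its last target. There are 200 camera calls.

TASK

The white vial rack lies upside down, wells to the table. First stand it upright on one of its short ends on the black rubber pad and let go of it for at least a second, so that both faces can be checked; then seat it with the wells facing up in the recess of the grey rack reader, fully home and flat, and let go. Handle it gently, never letting it drop, fall over or ram the reader, and leave the other things on the bench where they are.

Things in the scene. Friction and masses are not known exactly. Their poses are not given: they have to be found in the camera images.
- rack: white plastic vial rack, a flat block 120 (x) x 62 (y) x 32 (z) mm: one large face is closed and smooth, the other is open in 6 x 3 square wells 28 mm deep, outer walls 4 mm. Origin at the centre of the open (wells) face; its x runs along its length, its z points from the open face to the closed face, so z points up at the start (wells down). About 0.18 kg
- rack_mid (a point): centre of the rack block, 16 mm from both large faces
- rack_base (a point): centre of the rack's closed face
- reader: grey rack reader fixed to the bench, 190 (x) x 135 (y) x 35 (z) mm, with a rectangular recess in the middle of its top: 123 (x) x 65 (y) mm, 12 mm deep, edges chamfered 2 mm. Origin at the centre of its underside, z up. The rack goes in lengthwise along the reader's x, either way round; a seated rack stands 20 mm proud
- reader_floor (a point): centre of the floor of the reader's recess, 23 mm above the bench
- pad: black rubber pad fixed to the bench, 180 x 180 x 4 mm; origin at the centre of its underside, x and y along its sides
- vial_tray: white tray full of metal-capped vials, 100 x 100 x 52 mm; a bystander to leave alone; origin at the centre of its underside
- blue_box: closed blue sample box, 134 x 134 x 53 mm; a bystander to leave alone; origin at the centre of its underside
- amber_box: closed amber slide box, 103 x 83 x 48 mm; a bystander to leave alone; origin at the centre of its underside
- dish: flat closed round dish, 94 mm diameter, 17 mm high; a bystander to leave alone; origin at the centre of its underside
- forceps: steel forceps lying flat along its x, 178 mm long, 24 mm wide, 8 mm high; a bystander to leave alone; origin at the centre of its underside
- jar: white jar with black lid, 70 mm diameter, 70 mm high; a bystander to leave alone; origin at the centre of its underside
- spare_cover: clear plastic box cover lying open side up, 130 (x) x 90 (y) x 20 mm; a bystander to leave alone; origin at the centre of its underside
Mind the look-alikes: they are no part of the job. What is shaped like the rack but turquoise is not meant.

How it is judged:
On the way:
1. the rack stands free on one of its short ends on the black pad for a second, touched by nothing but the pad ((angle between rack's own x axis and vertical below 0.1 rad or angle between rack's own x axis and vertical above 3.0416 rad) and x of rack_mid in the frame of pad between -0.08 and 0.08 m and y of rack_mid in the frame of pad between -0.08 and 0.08 m and contact force between rack and pad above 0.3 N and contact force between rack and the fingers below 0.05 N and contact force between rack and the arm below 0.05 N and linear speed of rack below 0.02 m/s and angular speed of rack below 0.1 rad/s), for 0.8 s.
At the end, for the whole second after the job is handed in: The rack lies in the reader's recess, wells up: its closed face within 3 mm of the recess floor and within 5 mm of its centre sideways, its z within 0.05 rad of straight down, its length within 0.08 rad of the reader's; released and at rest (horizontal distance between rack_base and reader_floor below 0.005 m and z of rack_base in the frame of reader_floor between -0.003 and 0.003 m and angle between rack's own z axis and vertical above 3.09 rad and angle between the x axis of rack and the x axis of reader, either way round below 0.08 rad and contact force between rack and the fingers below 0.05 N and contact force between rack and the arm below 0.05 N and linear speed of rack below 0.02 m/s and angular speed of rack below 0.1 rad/s); the robot touches nothing.
It fails at once if the rack drops or falls over (faster than 0.5 m/s while the fingers do not touch it) (linear speed of rack above 0.5 m/s and contact force between rack and the fingers below 0.05 N).
It fails at once if the rack is rammed into the reader (contact force over 60 N) (contact force between rack and reader above 60 N).
It fails at once if one of the bystanders is pushed more than 30 mm from its place (distance of any of vial_tray, blue_box, amber_box, dish, forceps, jar, spare_cover from where it was at the start of the episode above 0.03 m).
It also fails if it takes over 72 s, if anything falls off the work surface, if the arm or the gripper's body presses on something with over 40 N, if the wrist force passes 120 N, or if a joint passes its speed limit or range.

## Working session

There is one attempt and no reset: what is moved stays moved. The work goes in short steps, Python scripts to look and compute and a shell command to move; the robot and the scene stay as the last step left them, time stands still between calls to the robot, and variables do not carry over. Pictures are saved under pics/ and viewed, at most 10 in all, crops included, and the job is handed in when it is done.

```bash
mkdir -p pics; ls
python3 - <<'E'
from plant import monitor, eyes, ctrl
import cv2
s=monitor.get_state(); print({k:s[k] for k in('time','eef_pos','tcp_rot','opening','finger_force')})
for n in('top','scene'):
    im=eyes.read_camera(n); cv2.imwrite(f'pics/{n}0.png',im[:,:,::-1])
    print(n,eyes.camera_params(n))
E
```

```text
pics
{'time': 0.0, 'eef_pos': array([0.22083   , 0.63721033, 0.24893114]), 'tcp_rot': array([ 1.66120200e-01,  9.86104802e-01, -1.12353784e-03, -3.70366841e-04]), 'opening': 0.9970782536054453, 'finger_force': 0.0}
top {'K': array([[455.44577542,   0.        , 321.63785527],
       [  0.        , 455.44577542, 234.37125663],
       [  0.        ,   0.        ,   1.        ]]), 'k1': -0.08617372371031094, 'R': array([[ 0.02023061, -0.99936673,  0.02927219],
       [-0.98149365, -0.02542815, -0.18979893],
       [ 0.19042307, -0.02489072, -0.98138652]]), 't': array([-0.03073973,  0.60101572,  1.15134197])}
scene {'K': array([[437.20283491,   0.        , 318.47173573],
       [  0.        , 437.20283491, 242.4199715 ],
       [  0.        ,   0.        ,   1.        ]]), 'k1': -0.02187554999134289, 'R': array([[ 0.03276234,  0.9992756 , -0.01936254],
       [ 0.69944681, -0.03676193, -0.71373855],
       [-0.71393332,  0.00984068, -0.70014454]]), 't': array([-0.01214729, -0.37868789,  1.57308968])}
```

View pics/top0.png

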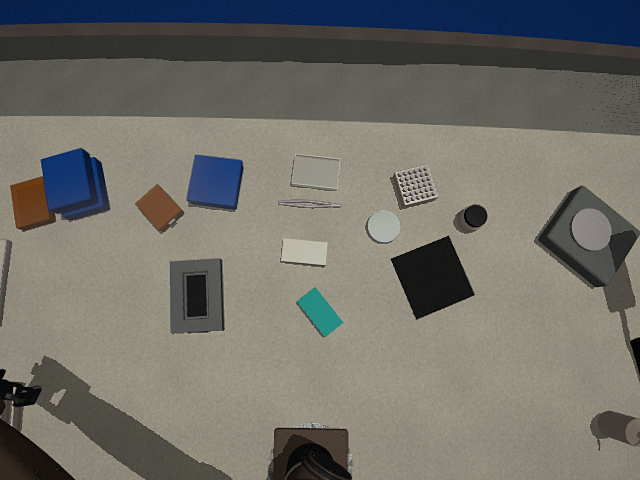

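View pics/scene0.png

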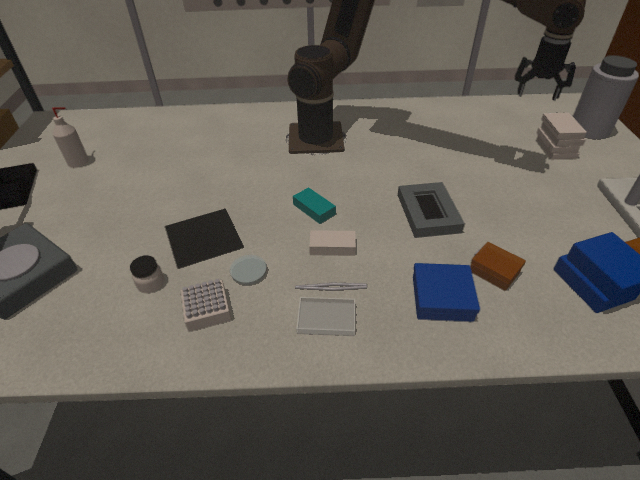

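The top view shows the white rack at about (304,252), the reader at (197,296) with its recess at (196,295), the pad at (432,277), and the turquoise decoy at (320,312). The scene view agrees. Next I'll segment these and fit them with the calibration.

```bash
cat > h.py <<'E'
import numpy as np, cv2
from scipy.optimize import least_squares
from scipy.spatial.transform import Rotation as Rn
def proj(P,X):
    c=np.atleast_2d(X)@P['R'].T+P['t']; s=c[:,:2]/c[:,2:]; s=s*(1+P['k1']*(s**2).sum(1,keepdims=True))
    return s@P['K'][:2,:2].T+P['K'][:2,2]
def back(P,uv,z):
    uv=np.atleast_2d(uv); d=(uv-P['K'][:2,2])/np.diag(P['K'])[:2]; s=d.copy()
    for _ in range(20): s=d/(1+P['k1']*(s**2).sum(1,keepdims=True))
    r=np.c_[s,np.ones(len(s))]@P['R']; o=-P['R'].T@P['t']
    return (o+r*((z-o[2])/r[:,2])[:,None])
def box(p,L,W,z0,z1):
    x,y,a=p; c,s=np.cos(a),np.sin(a)
    q=np.array([[i*L/2,j*W/2] for i in(-1,1) for j in(-1,1)])@np.array([[c,s],[-s,c]])+[x,y]
    return np.vstack([np.c_[q,np.full(4,z)] for z in(z0,z1)])
def fit(P,mask,L,W,z0,z1,p0):
    """fit box silhouette: compare hull of projected box with mask contour"""
    cn=max(cv2.findContours(mask,cv2.RETR_EXTERNAL,cv2.CHAIN_APPROX_NONE)[0],key=cv2.contourArea)
    pts=cn[:,0].astype(float)
    def f(p):
        hull=cv2.convexHull(proj(P,box(p,L,W,z0,z1)).astype(np.float32))
        return [cv2.pointPolygonTest(hull,(float(u),float(v)),True)-.5 for u,v in pts]
    r=least_squares(f,p0,loss='soft_l1',diff_step=1e-3,x_scale=[.01,.01,.1])
    return r.x,np.sqrt(np.mean(np.square(f(r.x)))),pts
E
python3 - <<'E'
from h import *
from plant import eyes
P=eyes.camera_params('top'); im=cv2.imread('pics/top0.png').astype(int)
b,g,r=im[...,0],im[...,1],im[...,2]
def win(m,u,v,w): 
    o=np.zeros(m.shape,np.uint8); s=(slice(v-w,v+w),slice(u-w,u+w)); o[s]=m[s]*255; return o
for u,v in((304,252),(304,268),(304,275),(196,265),(196,295),(432,277),(176,296),(165,296),(283,252),(328,255)): print((u,v),im[v,u],end=' ')
print()
mx=im.max(2)
for n,m,L,W,z0,z1,uv in(('rackTop',win(im.min(2)>175,304,252,35),.12,.062,.032,.032,(304,252)),
  ('pad',win(mx<40,432,277,60),.18,.18,0,.004,(432,277)),
  ('reader',win((mx<115)&(abs(r-b)<30),197,296,50),.19,.135,0,.035,(197,296)),
  ):
    best=min((fit(P,m,L,W,z0,z1,[*back(P,uv,z1)[0,:2],a]) for a in(0,.4,-.4,.8,1.57)),key=lambda t:t[1])
    print(n,best[0].round(4),'rms px',best[1],'n',(m>0).sum(), cv2.minAreaRect(back(P,best[2],z1)[:,:2].astype(np.float32)))
for uv in((304,252),(196,295),(432,277),(320,312)): print(uv,back(P,uv,.03))
m=win(mx<45,196,295,26); print('recess',cv2.minAreaRect(back(P,np.argwhere(m)[:,::-1],.035)[:,:2].astype(np.float32)))
big=cv2.resize(im[200:360,140:500].astype(np.uint8),None,fx=2.2,fy=2.2,interpolation=cv2.INTER_CUBIC); cv2.imwrite('pics/crop.png',big)
E
```

```text
(304, 252) [171 186 188] (304, 268) [135 151 157] (304, 275) [138 152 160] (196, 265) [86 88 87] (196, 295) [27 25 27] (432, 277) [18 19 19] (176, 296) [79 85 82] (165, 296) [132 144 151] (283, 252) [173 187 191] (328, 255) [127 143 148] 
rackTop [0.5665 0.0269 1.3823] rms px 0.38948765197925694 n 46 ((0.5271345973014832, -0.0214700885117054), (0.0026999686378985643, 0.008050085045397282), 1.3731857538223267)
pad [ 0.5016 -0.3269 -1.1747] rms px 0.492523359056408 n 4232 ((0.5011677145957947, -0.32654500007629395), (0.17814643681049347, 0.17859283089637756), 22.894521713256836)
reader [0.4337 0.3134 0.0841] rms px 0.4477475391333301 n 3901 ((0.43349549174308777, 0.3096834123134613), (0.1932636946439743, 0.14239859580993652), 4.836610317230225)
(304, 252) [[0.55738255 0.02897507 0.03      ]]
(196, 295) [[0.4347785  0.31204823 0.03      ]]
(432, 277) [[ 0.49733214 -0.31848256  0.03      ]]
(320, 312) [[ 0.39839614 -0.01749305  0.03      ]]
recess ((0.44137755036354065, 0.2950262129306793), (0.1207445040345192, 0.10156093537807465), 4.055051326751709)
```

View pics/crop.png

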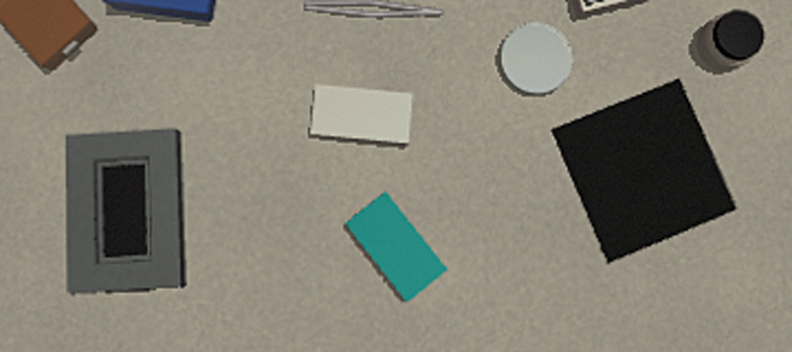

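Crop: the rack's top face is a clean light quad (about 311–412 × 85–145 in the crop), the reader recess shows inside its chamfer, and the pad is rotated. I'll refit the rack with a lower threshold and work out the pick pose, tilted 45° along the rack's length.

```bash
cat >> h.py <<'E'
def pose(pos,yaw,tilt):
    """tool y at yaw (horizontal), T = yaw+90deg; tool z = down*cos(tilt)+T*sin(tilt)"""
    y=np.array([np.cos(yaw),np.sin(yaw),0]);T=np.array([-y[1],y[0],0]);t=np.radians(tilt)
    z=T*np.sin(t)-np.array([0,0,1])*np.cos(t)
    return np.array(pos,float),Rn.from_matrix(np.c_[np.cross(y,z),y,z])
def rows(targets):
    from plant import monitor
    s=monitor.get_state(); R0=Rn.from_quat(s['tcp_rot']); p0=s['eef_pos']
    print('t',round(s['time'],2),'p',p0.round(4),'q',s['qpos'].round(3),'F',s['contact_force'].round(1),'open',round(s['opening'],3),'ff',round(s['finger_force'],1))
    for p,R in targets:
        print((R0.inv().apply(p-p0)/.4).round(4).tolist(),((R0.inv()*R).as_rotvec()/np.pi).round(4).tolist())
E
python3 - <<'E'
from h import *
from plant import eyes
P=eyes.camera_params('top'); im=cv2.imread('pics/top0.png').astype(int)
m=np.zeros((480,640),np.uint8); m[225:280,265:345]=(im.min(2)[225:280,265:345]>158)*255
m=cv2.morphologyEx(m,cv2.MORPH_OPEN,np.ones((3,3)))
x,e,pts=fit(P,m,.12,.062,.032,.032,[.557,.029,1.5]); print(x,e,(m>0).sum(),cv2.minAreaRect(back(P,pts,.032)[:,:2].astype(np.float32)))
a=x[2]; a=a%np.pi; yaw=a-np.pi/2; print('yaw',yaw)
T=np.array([np.cos(a),np.sin(a),0])
c=np.array([x[0],x[1],.026])
_,R=pose(c,yaw,45); z=R.as_matrix()[:,2]
rows([(c-.13*z,R),(c,R)])
E
```

```text
[0.55942577 0.0289468  1.50450694] 0.3553449076627898 985 ((0.559405505657196, 0.029018081724643707), (0.118898905813694, 0.060672808438539505), 85.93478393554688)
yaw -0.06628939145326695
t 0.1 p [0.2209 0.6372 0.2491] q [ 1.087  0.287  1.578  0.     1.279 -0.15 ] F [ 0.2 -0.8 -0.2] open 1.002 ff 0.0
[-1.3589, -1.3804, 0.3303] [-0.163, 0.2132, 0.3918]
[-1.2982, -1.1582, 0.5597] [-0.163, 0.2132, 0.3918]
```

```bash
python3 -m handwheel '[[-0.7,-0.7,0,0,0,0.4,1],[-0.7,-0.7,0,0,0,0.4,1],[-0.7,-0.7,0,0,0,0.4,1],[-0.7,-0.7,0,0,0,0.4,1],[-0.7,-0.7,0,0,0,0.4,1],[-0.7,-0.7,0,0,0,0.4,1],[-0.7,-0.7,0,0,0,0.4,1],[-0.7,-0.7,0,0,0,0.4,1],[-0.7,-0.7,0,0,0,0.4,1]]' 60
cat > pick.py <<'E'
from h import *
x=[0.5594,0.0290]; yaw=-0.0663
c=np.array([*x,.026]); _,R=pose(c,yaw,45); z=R.as_matrix()[:,2]
rows([(c-.13*z,R),(c,R)])
E
python3 pick.py
```

```text
time: 1.23
eef_pos: [0.3935, 0.282, 0.2501]
tcp_rot: [0.713, 0.701, -0.0, -0.0]
contact_force: [0.0, -0.3, 0.4]
opening: 1.002
finger_force: 0.0
t 1.23 p [0.3935 0.282  0.2501] q [ 0.412 -0.145  2.033  0.     1.254  0.429] F [ 0.  -0.3  0.4] open 1.002 ff 0.0
[-0.8546, 0.4148, 0.33] [-0.0063, 0.2499, 0.0146]
[-0.6251, 0.4261, 0.5598] [-0.0063, 0.2499, 0.0146]
```

```bash
python3 -m handwheel '[[-0.855,0.415,0.33,-0.006,0.25,0.015,1],[-0.855,0.415,0.33,-0.006,0.25,0.015,1],[-0.855,0.415,0.33,-0.006,0.25,0.015,1],[-0.855,0.415,0.33,-0.006,0.25,0.015,1],[-0.855,0.415,0.33,-0.006,0.25,0.015,1],[-0.855,0.415,0.33,-0.006,0.25,0.015,1],[-0.855,0.415,0.33,-0.006,0.25,0.015,1],[-0.855,0.415,0.33,-0.006,0.25,0.015,1],[-0.855,0.415,0.33,-0.006,0.25,0.015,1],[-0.855,0.415,0.33,-0.006,0.25,0.015,1]]' >/dev/null; python3 pick.py
python3 - <<'E'
from plant import eyes; import cv2
cv2.imwrite('pics/w1.png',eyes.read_camera('wrist')[:,:,::-1])
E
```

```text
t 2.48 p [ 0.5529 -0.062   0.1187] q [-0.565  0.337  1.916  0.684  1.387 -0.804] F [ 0.7  0.  -0.4] open 0.997 ff 0.0
[-0.0026, 0.0012, 0.0002] [-0.0, -0.0001, -0.0001]
[-0.0027, 0.0012, 0.3252] [-0.0, -0.0001, -0.0001]
```

View pics/w1.png

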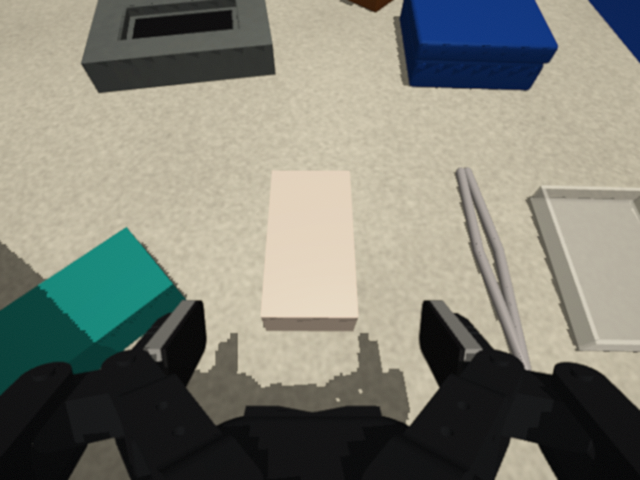

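Wrist view: the rack (262–357, 170–330) is centred between the fingers at about x = 313. The decoy and forceps are outside them. I'll descend and grip.

```bash
python3 -m handwheel '[[-0.002,0.001,0.12,0,0,0,1],[-0.003,0.001,0.22,0,0,0,1],[-0.003,0.001,0.29,0,0,0,1],[-0.003,0.001,0.325,0,0,0,1],[-0.003,0.001,0.325,0,0,0,1],[-0.003,0.001,0.325,0,0,0,0.2],[-0.003,0.001,0.325,0,0,0,0.2],[-0.003,0.001,0.325,0,0,0,0.2],[-0.003,0.001,0.325,0,0,0,0.2],[-0.003,0.001,0.325,0,0,0,0.2],[-0.003,0.001,0.325,0,0,0,0.2]]' 60; python3 pick.py
```

```text
time: 3.9
eef_pos: [0.5609, 0.0261, 0.027]
tcp_rot: [0.675, 0.63, 0.28, -0.26]
contact_force: [-1.9, -4.2, 5.3]
opening: 0.715
finger_force: 65.9
t 3.9 p [0.5609 0.0261 0.027 ] q [-0.423  0.464  1.965  0.799  1.185 -0.849] F [-1.9 -4.2  5.3] open 0.715 ff 65.9
[0.0033, -0.003, -0.3183] [0.0012, -0.0, -0.0004]
[0.0033, -0.0042, 0.0067] [0.0012, -0.0, -0.0004]
```

```bash
python3 -m handwheel '[[0.02,0,-0.02,0,0,0,0.2],[0.1,0,-0.1,0,0,0,0.2],[0.18,0,-0.18,0,0,0,0.2],[0.25,0,-0.25,0,0,0,0.2],[0.25,0,-0.25,0,0,0,0.2]]'
cat > place.py <<'E'
from h import *
pad=np.array([.5016,-.3269,0]); yaw=-.577; T=np.array([-np.sin(yaw),np.cos(yaw),0])
c=pad+.011*T+[0,0,.067]
rows([(pose(c+[0,0,.09],yaw,0)),(pose(c+[0,0,.09],yaw,-45)),(pose(c+[0,0,.02],yaw,-45)),(pose(c,yaw,-45))])
E
python3 place.py
```

```text
time: 4.53
eef_pos: [0.5615, 0.0264, 0.1703]
tcp_rot: [0.675, 0.632, 0.281, -0.258]
contact_force: [0.0, 0.0, -2.7]
opening: 0.714
finger_force: 65.9
t 4.53 p [0.5615 0.0264 0.1703] q [-0.421  0.216  1.953  0.744  1.367 -0.663] F [ 0.   0.  -2.7] open 0.714 ff 65.9
[-0.6384, -0.0752, -0.5883] [-0.0612, -0.2441, 0.154]
[-0.6384, -0.0752, -0.5883] [0.0026, -0.4879, 0.1791]
[-0.7617, -0.0763, -0.4642] [0.0026, -0.4879, 0.1791]
[-0.797, -0.0766, -0.4287] [0.0026, -0.4879, 0.1791]
```

```bash
python3 -m handwheel '[[-0.06,-0.007,-0.06,0,-0.04,0.015,0.2],[-0.14,-0.015,-0.13,0,-0.09,0.032,0.2],[-0.21,-0.023,-0.2,0,-0.14,0.05,0.2],[-0.28,-0.03,-0.26,0,-0.19,0.07,0.2],[-0.35,-0.04,-0.32,0,-0.24,0.09,0.2],[-0.42,-0.05,-0.39,0,-0.29,0.107,0.2],[-0.49,-0.056,-0.45,0,-0.34,0.125,0.2],[-0.56,-0.065,-0.52,0,-0.39,0.143,0.2],[-0.62,-0.073,-0.57,0.001,-0.44,0.16,0.2],[-0.638,-0.075,-0.588,0.003,-0.488,0.179,0.2],[-0.638,-0.075,-0.588,0.003,-0.488,0.179,0.2],[-0.638,-0.075,-0.588,0.003,-0.488,0.179,0.2]]'
python3 place.py
python3 - <<'E'
from plant import eyes; import cv2
cv2.imwrite('pics/s1.png',cv2.resize(eyes.read_camera('scene')[120:360,60:380,::-1],None,fx=2,fy=2))
E
```

```text
time: 6.02
eef_pos: [0.5056, -0.3162, 0.1516]
tcp_rot: [0.811, 0.443, -0.338, 0.178]
contact_force: [-0.5, -0.8, -2.0]
opening: 0.714
finger_force: 65.9
t 6.03 p [ 0.5056 -0.3162  0.1516] q [-0.457  0.355  1.817 -0.834  1.24   0.51 ] F [-0.5 -0.8 -2. ] open 0.714 ff 65.9
[-0.01, 0.0061, -0.0094] [-0.0034, 0.2497, 0.0019]
[-0.01, 0.0061, -0.0094] [-0.0023, -0.0003, 0.003]
[0.1136, 0.0082, 0.1145] [-0.0023, -0.0003, 0.003]
[0.1489, 0.0088, 0.1499] [-0.0023, -0.0003, 0.003]
```

View pics/s1.png

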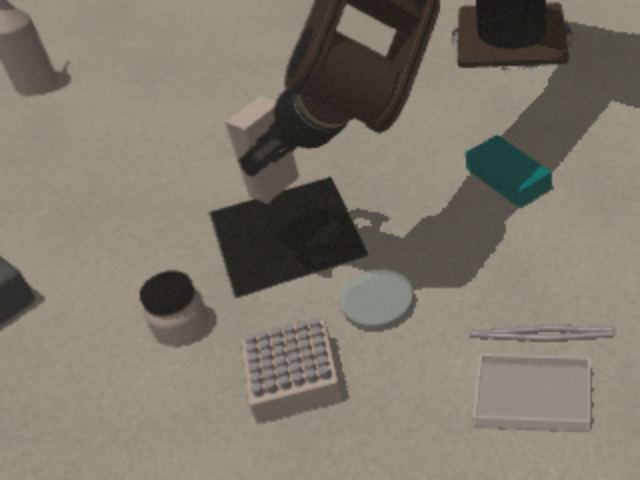

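The rack hangs vertically over the pad, clear of everything. I'll lower it in stages, watching the force.

```bash
python3 -m handwheel '[[0.03,0.002,0.03,-0.001,0,0.001,0.2],[0.07,0.005,0.07,-0.002,0,0.003,0.2],[0.1,0.008,0.1,-0.002,0,0.003,0.2],[0.12,0.008,0.12,-0.002,0,0.003,0.2],[0.12,0.008,0.12,-0.002,0,0.003,0.2],[0.12,0.008,0.12,-0.002,0,0.003,0.2],[0.12,0.008,0.12,-0.002,0,0.003,0.2]]'; python3 place.py
```

```text
time: 6.95
eef_pos: [0.5087, -0.3185, 0.0859]
tcp_rot: [0.813, 0.439, -0.336, 0.184]
contact_force: [0.2, -0.2, -1.9]
opening: 0.715
finger_force: 65.9
t 6.95 p [ 0.5087 -0.3185  0.0859] q [-0.458  0.458  1.824 -0.874  1.161  0.614] F [ 0.2 -0.2 -1.9] open 0.715 ff 65.9
[-0.1257, -0.0028, -0.1257] [0.001, 0.2504, -0.0009]
[-0.1257, -0.0028, -0.1257] [0.0005, 0.0004, -0.0012]
[-0.0018, -0.0035, -0.0022] [0.0005, 0.0004, -0.0012]
[0.0336, -0.0037, 0.0331] [0.0005, 0.0004, -0.0012]
```

```bash
python3 -m handwheel '[[0.01,-0.002,0.01,0,0,-0.001,0.2],[0.019,-0.003,0.019,0,0,-0.001,0.2],[0.025,-0.003,0.025,0,0,-0.001,0.2],[0.029,-0.003,0.029,0,0,-0.001,0.2],[0.03,-0.003,0.03,0,0,-0.001,0.2],[0.03,-0.003,0.03,0,0,-0.001,0.2]]'; python3 place.py|head -1
python3 -m handwheel '[[0.001,0,0.001,0,0,0,0.2],[0.002,0,0.002,0,0,0,0.2],[0.002,0,0.002,0,0,0,0.2]]'; python3 place.py
```

```text
time: 7.7
eef_pos: [0.5071, -0.3178, 0.0685]
tcp_rot: [0.812, 0.44, -0.337, 0.183]
contact_force: [-2.0, 1.8, 1.4]
opening: 0.711
finger_force: 66.1
t 7.7 p [ 0.5071 -0.3178  0.0685] q [-0.457  0.484  1.827 -0.884  1.144  0.635] F [-2.   1.8  1.4] open 0.711 ff 66.1
time: 8.07
eef_pos: [0.5072, -0.3179, 0.0685]
tcp_rot: [0.812, 0.44, -0.338, 0.183]
contact_force: [-1.7, 4.2, 7.0]
opening: 0.714
finger_force: 66.7
t 8.07 p [ 0.5072 -0.3179  0.0685] q [-0.457  0.485  1.827 -0.884  1.146  0.636] F [-1.7  4.2  7. ] open 0.714 ff 66.7
[-0.1564, 0.0007, -0.1565] [-0.0001, 0.2513, -0.0002]
[-0.1564, 0.0007, -0.1565] [-0.0001, 0.0013, -0.0001]
[-0.0321, 0.0007, -0.0333] [-0.0001, 0.0013, -0.0001]
[0.0034, 0.0007, 0.002] [-0.0001, 0.0013, -0.0001]
```

```bash
python3 -m handwheel '[[-0.002,0,-0.002,0,0,0,0.2],[-0.002,0,-0.002,0,0,0,0.3],[-0.002,0,-0.002,0,0,0,0.4],[-0.002,0,-0.002,0,0,0,0.5],[-0.002,0,-0.002,0,0,0,0.6],[-0.002,0,-0.002,0,0,0,0.8],[-0.002,0,-0.002,0,0,0,1],[-0.002,0,-0.002,0,0,0,1]]' 20; python3 -m handwheel '[[0,0,-0.03,0,0,0,1],[0,0,-0.1,0,0,0,1],[0,0,-0.2,0,0,0,1],[0,0,-0.3,0,0,0,1],[0,0,-0.4,0,0,0,1],[0,0,-0.4,0,0,0,1]]'
python3 - <<'E'
from plant import eyes; import cv2
cv2.imwrite('pics/s2.png',cv2.resize(eyes.read_camera('scene')[160:340,100:340,::-1],None,fx=3,fy=3)); cv2.imwrite('pics/t2.png',eyes.read_camera('top')[:,:,::-1])
E
```

```text
time: 9.07
eef_pos: [0.5072, -0.3176, 0.0678]
tcp_rot: [0.812, 0.441, -0.337, 0.183]
contact_force: [0.9, -0.2, 0.2]
opening: 0.999
finger_force: 0.0
time: 9.82
eef_pos: [0.5718, -0.2214, 0.1848]
tcp_rot: [0.812, 0.441, -0.334, 0.186]
contact_force: [-0.0, -0.7, -1.3]
opening: 1.003
finger_force: 0.0
```

View pics/s2.png

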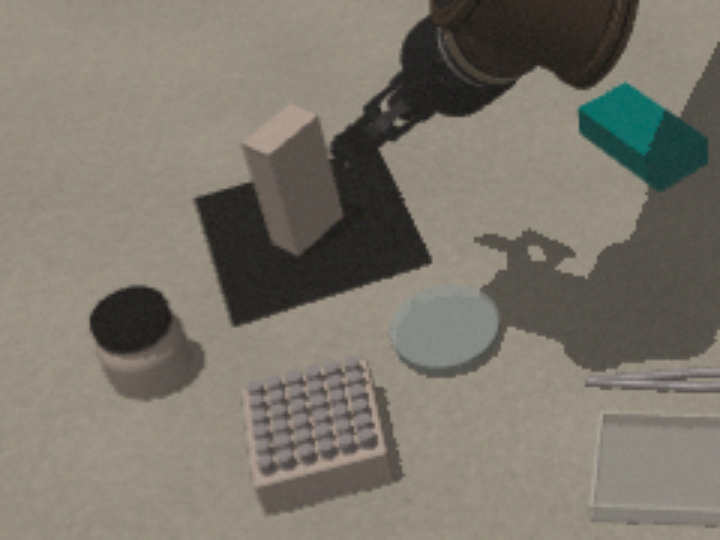

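The rack stands upright and free on the pad, with its top at about (285,128) in the crop. I'll measure its standing pose from the top view and plan the regrasp from the wells side.

```bash
cat > re.py <<'E'
from h import *
m=np.array([.5012,-.327]); yaw=-.577
import sys
if len(sys.argv)>3: m=np.array([float(sys.argv[1]),float(sys.argv[2])]); yaw=float(sys.argv[3])
T=np.array([-np.sin(yaw),np.cos(yaw),0]); c=np.array([*m,.074])-.018*T
rows([pose(np.array([*m,.32]),yaw,0),pose(c-.13*T+[0,0,.2],yaw,75),pose(c-.13*T+[0,0,.03],yaw,75),pose(c,yaw,75)])
E
python3 - <<'E'
from h import *
from plant import eyes,monitor
P=eyes.camera_params('top'); im=cv2.imread('pics/t2.png').astype(int)
y=Rn.from_quat([0.812,0.441,-0.337,0.183]).as_matrix()[:,1]; print('release yaw',np.arctan2(y[1],y[0]))
pr=proj(P,box([.5012,-.327,-.577+np.pi/2],.032,.062,.124,.124)); print(pr[:4].round(1).tolist())
u,v=pr[:4].mean(0).astype(int); w=im[v-22:v+22,u-22:u+22].min(2)
m=np.zeros((480,640),np.uint8); m[v-22:v+22,u-22:u+22]=(w>140)*255; print((m>0).sum(),np.percentile(w,[50,80,90,95]))
x,e,pts=fit(P,m,.032,.062,.124,.124,[.5012,-.327,.994]); print(x,e,x[2]-np.pi/2)
E
python3 re.py
```

```text
Traceback (most recent call last):
  File "h.py", line 1, in <module>
    import numpy as np, cv2
  File "re.py", line 2, in <module>
    m=np.array([.5012,-.327]); yaw=-.577
NameError: name 'np' is not defined
Traceback (most recent call last):
  File "re.py", line 1, in <module>
    from h import *
  File "h.py", line 1, in <module>
    import numpy as np, cv2
  File "re.py", line 2, in <module>
    m=np.array([.5012,-.327]); yaw=-.577
NameError: name 'np' is not defined
```

Name clash with the standard `re` module; I'll rename the file.

```bash
mv re.py regr.py
python3 - <<'E'
from h import *
from plant import eyes,monitor
P=eyes.camera_params('top'); im=cv2.imread('pics/t2.png').astype(int)
y=Rn.from_quat([0.812,0.441,-0.337,0.183]).as_matrix()[:,1]; print('release yaw',np.arctan2(y[1],y[0]))
pr=proj(P,box([.5012,-.327,-.577+np.pi/2],.032,.062,.124,.124)); print(pr[:4].round(1).tolist())
u,v=pr[:4].mean(0).astype(int); w=im[v-22:v+22,u-22:u+22].min(2)
m=np.zeros((480,640),np.uint8); m[v-22:v+22,u-22:u+22]=(w>140)*255; print((m>0).sum(),np.percentile(w,[50,80,90,95]))
x,e,pts=fit(P,m,.032,.062,.124,.124,[.5012,-.327,.994]); print(x,e,x[2]-np.pi/2)
E
python3 regr.py
```

```text
release yaw -0.5757478640809933
[[456.9, 265.2], [444.3, 285.7], [446.3, 258.1], [433.6, 278.5]]
471 [ 29. 153. 199. 201.]
[ 0.50356911 -0.32751648  0.99509366] 0.27585655056586056 -0.5757026622307649
t 9.93 p [ 0.5689 -0.2223  0.1809] q [-0.282  0.396  1.701 -0.76   1.392  0.572] F [-0.1 -0.2  0.1] open 1.001 ff 0.0
[-0.4663, 0.0006, -0.0249] [0.0002, 0.2504, 0.0004]
[-0.6462, 0.0002, 0.3182] [-0.0001, 0.6671, 0.0005]
[-0.3453, 0.0002, 0.6184] [-0.0001, 0.6671, 0.0005]
[-0.0627, 0.0005, 0.4413] [-0.0001, 0.6671, 0.0005]
```

```bash
python3 -m handwheel '[[-0.1,0,-0.1,0,0,0,1],[-0.2,0,-0.2,0,0,0,1],[-0.25,0,-0.25,0,0.02,0,1],[-0.32,0,-0.2,0,0.07,0,1],[-0.4,0,-0.12,0,0.13,0,1],[-0.46,0,-0.03,0,0.19,0,1],[-0.466,0,-0.025,0,0.25,0,1],[-0.5,0,0.05,0,0.31,0,1],[-0.54,0,0.12,0,0.37,0,1],[-0.57,0,0.2,0,0.43,0,1],[-0.6,0,0.26,0,0.49,0,1],[-0.646,0,0.318,0,0.55,0,1]]'; python3 regr.py .5025 -.3273 -.576
```

```text
time: 11.42
eef_pos: [0.4184, -0.4521, 0.2722]
tcp_rot: [0.784, 0.424, 0.398, -0.217]
contact_force: [1.4, 0.8, -0.6]
opening: 1.001
finger_force: 0.0
t 11.43 p [ 0.4184 -0.4521  0.2722] q [-1.238  0.37   1.607  0.714  1.795 -0.729] F [ 1.4  0.8 -0.6] open 1.001 ff 0.0
[0.318, 0.0051, 0.2336] [-0.0002, -0.2995, -0.0013]
[0.0072, 0.0065, 0.0024] [0.0006, 0.1172, -0.0011]
[-0.3363, 0.0074, 0.2527] [0.0006, 0.1172, -0.0011]
[-0.2055, 0.0066, 0.5595] [0.0006, 0.1172, -0.0011]
```

```bash
python3 -m handwheel '[[0.007,0.006,0.003,0,0.06,0,1],[-0.05,0.006,0.05,0,0.117,-0.001,1],[-0.15,0.007,0.12,0,0.117,-0.001,1],[-0.25,0.007,0.19,0,0.117,-0.001,1],[-0.336,0.007,0.253,0,0.117,-0.001,1],[-0.336,0.007,0.253,0,0.117,-0.001,1],[-0.336,0.007,0.253,0,0.117,-0.001,1],[-0.336,0.007,0.253,0,0.117,-0.001,1]]'; python3 regr.py .5025 -.3273 -.576
python3 - <<'E'
from plant import eyes; import cv2
cv2.imwrite('pics/w2.png',eyes.read_camera('wrist')[:,:,::-1])
E
```

```text
time: 12.42
eef_pos: [0.4237, -0.4528, 0.1082]
tcp_rot: [0.699, 0.382, 0.532, -0.286]
contact_force: [0.2, 0.4, 0.2]
opening: 0.997
finger_force: 0.0
t 12.43 p [ 0.4237 -0.4528  0.1082] q [-1.272  0.721  1.594  0.877  1.845 -0.95 ] F [0.2 0.4 0.2] open 0.997 ff 0.0
[0.6097, -0.002, 0.2143] [0.0015, -0.4133, 0.0014]
[0.3994, -0.003, -0.1112] [0.0003, 0.0034, 0.0019]
[-0.01, -0.0056, 0.0032] [0.0003, 0.0034, 0.0019]
[0.0053, -0.0058, 0.3364] [0.0003, 0.0034, 0.0019]
```

View pics/w2.png

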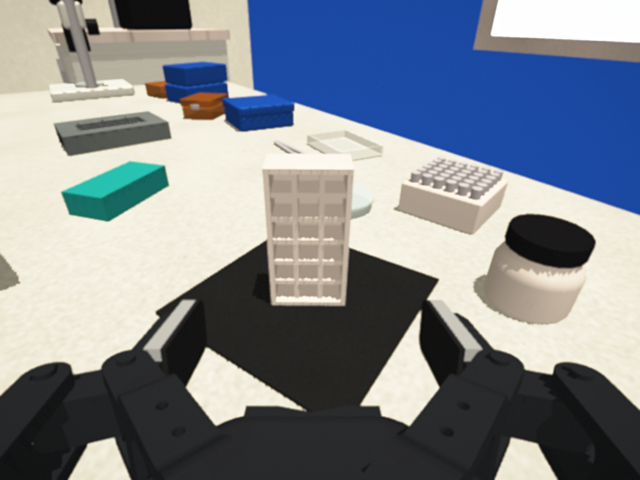

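The wells face the gripper, and the rack (264–354, 155–305) sits midway between the fingers. I'll advance and then close slowly.

```bash
python3 -m handwheel '[[-0.004,-0.005,0.08,0,0.003,0.002,1],[-0.002,-0.006,0.16,0,0.003,0.002,1],[0,-0.006,0.23,0,0.003,0.002,1],[0.003,-0.006,0.29,0,0.003,0.002,1],[0.005,-0.006,0.325,0,0.003,0.002,1],[0.005,-0.006,0.336,0,0.003,0.002,1],[0.005,-0.006,0.336,0,0.003,0.002,1],[0.005,-0.006,0.336,0,0.003,0.002,1]]'; python3 regr.py .5025 -.3273 -.576
```

```text
time: 13.48
eef_pos: [0.4921, -0.3422, 0.0721]
tcp_rot: [0.698, 0.377, 0.535, -0.291]
contact_force: [-0.6, -0.8, 0.3]
opening: 1.001
finger_force: 0.0
t 13.47 p [ 0.4921 -0.3422  0.0721] q [-1.116  0.692  1.745  0.989  1.695 -0.974] F [-0.6 -0.8  0.3] open 1.001 ff 0.0
[0.6104, -0.0, -0.1162] [-0.0003, -0.4169, -0.001]
[0.4038, 0.0009, -0.444] [0.0003, -0.0002, -0.0009]
[-0.0068, 0.002, -0.3342] [0.0003, -0.0002, -0.0009]
[0.0046, 0.0016, -0.0009] [0.0003, -0.0002, -0.0009]
```

```bash
python3 -m handwheel '[[0.004,0.001,0,0,0,-0.001,0.9],[0.004,0.001,0,0,0,-0.001,0.75],[0.004,0.001,0,0,0,-0.001,0.6],[0.004,0.001,0,0,0,-0.001,0.5],[0.004,0.001,0,0,0,-0.001,0.4],[0.004,0.001,0,0,0,-0.001,0.3],[0.004,0.001,0,0,0,-0.001,0.2],[0.004,0.001,0,0,0,-0.001,0.2],[0.004,0.001,0,0,0,-0.001,0.2]]' 40;  python3 -m handwheel '[[0,0,0,0,0,0,0.2],[0,0,0,0,0,0,0.2]]' 80; python3 regr.py .5025 -.3273 -.576
```

```text
time: 14.6
eef_pos: [0.4928, -0.3411, 0.0736]
tcp_rot: [0.697, 0.378, 0.535, -0.291]
contact_force: [-1.5, -0.3, 0.7]
opening: 0.711
finger_force: 44.2
time: 14.85
eef_pos: [0.4928, -0.3412, 0.0736]
tcp_rot: [0.697, 0.378, 0.535, -0.291]
contact_force: [-2.1, -0.8, 2.4]
opening: 0.695
finger_force: 88.7
t 14.85 p [ 0.4928 -0.3412  0.0736] q [-1.114  0.69   1.746  0.99   1.696 -0.975] F [-2.1 -0.8  2.4] open 0.695 ff 88.7
[0.606, 0.0013, -0.1177] [-0.0, -0.4171, 0.0]
[0.3996, 0.0013, -0.4456] [-0.0, -0.0004, 0.0]
[-0.0111, 0.0013, -0.3361] [-0.0, -0.0004, 0.0]
[0.0002, 0.0013, -0.0028] [-0.0, -0.0004, 0.0]
```

```bash
python3 -m handwheel '[[0.015,0,-0.004,0,0,0,0.2],[0.06,0,-0.015,0,0,0,0.2],[0.14,0,-0.036,0,0,0,0.2],[0.24,0,-0.064,0,0,0,0.2],[0.34,0,-0.09,0,0,0,0.2],[0.36,0,-0.095,0,0,0,0.2],[0.36,0,-0.095,0,0,0,0.2]]'
cat > fin.py <<'E'
from h import *
import sys
r=np.array([.4337,.3134]); ry=.084
if len(sys.argv)>3: r=np.array([float(sys.argv[1]),float(sys.argv[2])]); ry=float(sys.argv[3])
x=np.array([np.cos(ry),np.sin(ry),0]); yaw=ry+np.pi/2
c=np.array([*r,.056])-.0096*x
v=np.array([*r,.26])+.16*x
rows([pose([.56,0,.25],.5,45),pose(v,yaw,15),pose(c+[0,0,.08],yaw,-15),pose(c+[0,0,.02],yaw,-15),pose(c,yaw,-15)])
E
python3 fin.py
```

```text
time: 15.72
eef_pos: [0.4929, -0.3405, 0.2222]
tcp_rot: [0.697, 0.379, 0.535, -0.29]
contact_force: [0.7, -0.1, -2.3]
opening: 0.702
finger_force: 88.5
t 15.72 p [ 0.4929 -0.3405  0.2222] q [-1.113  0.444  1.767  1.025  1.815 -0.781] F [ 0.7 -0.1 -2.3] open 0.702 ff 88.5
[0.2758, -0.3229, 0.7597] [0.2996, -0.15, -0.1731]
[0.4893, -0.6983, 1.4587] [0.5158, -0.1786, -0.516]
[0.1225, -1.0333, 1.2881] [0.3771, -0.2613, -0.6536]
[-0.0223, -1.0333, 1.327] [0.3771, -0.2613, -0.6536]
[-0.0706, -1.0333, 1.34] [0.3771, -0.2613, -0.6536]
```

```bash
python3 -m handwheel '[[0.04,-0.04,0.1,0.037,-0.019,-0.021,0.2],[0.08,-0.09,0.2,0.08,-0.04,-0.045,0.2],[0.12,-0.14,0.32,0.12,-0.06,-0.07,0.2],[0.16,-0.19,0.44,0.16,-0.08,-0.093,0.2],[0.2,-0.24,0.56,0.21,-0.105,-0.12,0.2],[0.24,-0.29,0.67,0.255,-0.13,-0.147,0.2],[0.276,-0.323,0.76,0.3,-0.15,-0.173,0.2]]'; python3 fin.py
```

```text
time: 16.6
eef_pos: [0.5594, 0.0019, 0.2484]
tcp_rot: [0.469, 0.795, 0.193, -0.331]
contact_force: [1.3, -1.3, -3.0]
opening: 0.699
finger_force: 88.4
t 16.6 p [0.5594 0.0019 0.2484] q [-0.371  0.303  1.688  0.479  1.784 -0.929] F [ 1.3 -1.3 -3. ] open 0.699 ff 88.4
[-0.0007, -0.0011, -0.0062] [-0.0022, -0.0006, 0.0007]
[0.494, 0.4677, 0.4528] [0.1842, -0.149, -0.3202]
[0.3961, 0.082, 0.7957] [0.0981, -0.2958, -0.3684]
[0.2899, 0.0825, 0.9015] [0.0981, -0.2958, -0.3684]
[0.2544, 0.0827, 0.9368] [0.0981, -0.2958, -0.3684]
```

```bash
python3 -m handwheel '[[0.06,0.06,0.06,0.023,-0.018,-0.04,0.2],[0.13,0.12,0.12,0.046,-0.037,-0.08,0.2],[0.2,0.19,0.185,0.07,-0.057,-0.12,0.2],[0.27,0.26,0.25,0.1,-0.08,-0.17,0.2],[0.35,0.33,0.32,0.125,-0.1,-0.22,0.2],[0.43,0.4,0.39,0.155,-0.125,-0.27,0.2],[0.494,0.468,0.453,0.184,-0.149,-0.32,0.2],[0.494,0.468,0.453,0.184,-0.149,-0.32,0.2],[0.494,0.468,0.453,0.184,-0.149,-0.32,0.2],[0.494,0.468,0.453,0.184,-0.149,-0.32,0.2]]'; python3 fin.py
python3 - <<'E'
from plant import eyes; import cv2,pickle
pickle.dump(eyes.camera_params('wrist'),open('w3.pkl','wb')); cv2.imwrite('pics/w3.png',eyes.read_camera('wrist')[:,:,::-1])
E
```

```text
time: 17.85
eef_pos: [0.5958, 0.3231, 0.261]
tcp_rot: [-0.037, 0.991, -0.005, -0.13]
contact_force: [-0.3, -0.9, -2.1]
opening: 0.7
finger_force: 88.3
t 17.85 p [0.5958 0.3231 0.261 ] q [ 0.325  0.409  1.415  0.064  1.571 -1.329] F [-0.3 -0.9 -2.1] open 0.7 ff 88.3
[0.1374, -0.7987, 0.065] [-0.184, 0.148, 0.3192]
[0.005, 0.0099, 0.004] [0.0009, 0.0002, -0.0028]
[0.3346, 0.0059, 0.413] [0.0001, -0.1664, -0.0029]
[0.2958, 0.0059, 0.5579] [0.0001, -0.1664, -0.0029]
[0.2829, 0.0058, 0.6062] [0.0001, -0.1664, -0.0029]
```

View pics/w3.png

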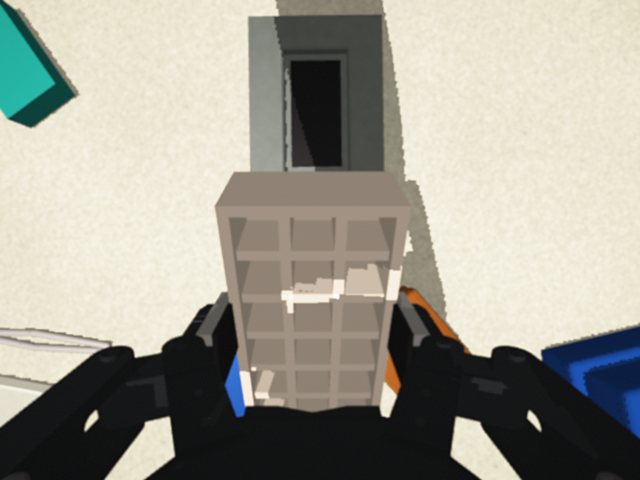

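Wrist view: the reader's top (249–383, from row 15) and its recess (about 285–348, 50–170) lie beyond the held rack. The rack's far end has its corners near (216,207), (410,207), (235,172) and (391,172). I'll use these edges to refine the relative pose.

Run:
```python
from h import *
import pickle
P=pickle.load(open('w3.pkl','rb')); im=cv2.imread('pics/w3.png').astype(np.float32); g=cv2.GaussianBlur(im,(0,0),.8).mean(2)
def ed(row,a,b,sgn):
    d=np.diff(g[row,a:b+1])*sgn; i=int(d.argmax()); i=min(max(i,1),len(d)-2)
    n,m,p=d[i-1],d[i],d[i+1]; o=(n-p)/(2*(n-2*m+p)) if n-2*m+p else 0
    return a+i+.5+o
R=range(30,160,6)
L=[(ed(r,238,260,-1),r) for r in R]; Rr=[(ed(r,372,390,-1),r) for r in R]; 
R2=[(ed(r,376,392,1),r) for r in R]
def line(p,z):
    w=back(P,np.array(p,float),z)[:,:2]; v=cv2.fitLine(w.astype(np.float32),cv2.DIST_HUBER,0,.0005,.001).ravel(); d=v[:2]*np.sign(v[0]); 
    res=(w-v[2:])@[-d[1],d[0]]
    return np.arctan2(d[1],d[0]),v[2:]-d*v[2]/d[0]+d*0, (.4337-v[2])/d[0]*d[1]+v[3], res.std()
for n,p in(('L',L),('R-',Rr),('R+',R2)): print(n,np.round(p[0],1),np.round(p[-1],1),[np.round(k,4) for k in line(p,.035)])
for r in(60,90,120,150): print(r,g[r,262:392:2].astype(int).tolist())
print('col 320',g[4:60:1,320].astype(int).tolist()); print('col260',g[4:30,262].astype(int).tolist())
for uv in((316,15.5),(316,50),(316,55)): print(uv,back(P,uv,.035).round(4))
from scipy.spatial.transform import Rotation
Rw=Rn.from_quat([-0.037,0.991,-0.005,-0.13]).as_matrix(); c=np.array([.5958,.3231,.261]); print('tool axes',Rw.round(3).tolist())
# predicted rack end corners in image: rack frame in tool (final tilt -15 vs tool): build
th=np.radians(15); xt,yt,zt=Rw.T
# at tool tilt -15 rack is level: rack 'down'(closed dir) in tool coords, rack T' dir in tool
t=np.radians(-15); # level frame: down = cos t z + sin t * x ...
y,T,dn=np.array([0,1,0]),None,None
p,Rl=pose([0,0,0],0,-15); M=Rl.as_matrix(); dn=M.T@[0,0,-1]; T=M.T@[0,1,0]
mid=dn*.0169-T*.0096
for a in(-1,1):
  for h in(-.016,.016):
    q=c+Rw@(mid+T*.06+a*.031*y+dn*h); print('corner y',a,'h',h,proj(P,q).round(1))
```

```text
L [247.9  30. ] [249.5 156. ] [np.float32(0.0876), array([0.    , 0.2088], dtype=float32), np.float32(0.2469), np.float64(0.0001)]
R- [376.6  30. ] [379.2 156. ] [np.float32(0.0813), array([0.    , 0.3502], dtype=float32), np.float32(0.3855), np.float64(0.0064)]
R+ [387.4  30. ] [383.5 156. ] [np.float32(0.0434), array([0.    , 0.3637], dtype=float32), np.float32(0.3825), np.float64(0.0023)]
60 [136, 136, 136, 135, 134, 134, 135, 135, 136, 127, 99, 72, 68, 68, 59, 48, 47, 47, 47, 47, 46, 45, 42, 42, 42, 42, 42, 42, 42, 42, 42, 41, 38, 38, 38, 38, 37, 37, 39, 53, 69, 69, 64, 61, 67, 69, 69, 69, 69, 69, 69, 69, 69, 69, 69, 68, 68, 69, 69, 71, 95, 127, 133, 132, 131]
90 [144, 143, 143, 142, 141, 142, 143, 143, 142, 136, 104, 82, 124, 137, 93, 28, 15, 16, 16, 16, 15, 16, 16, 16, 16, 16, 15, 16, 16, 16, 16, 16, 16, 16, 15, 16, 16, 16, 17, 38, 64, 68, 64, 61, 67, 70, 69, 69, 70, 70, 70, 71, 70, 69, 69, 69, 68, 69, 70, 71, 89, 123, 131, 132, 133]
120 [150, 150, 150, 150, 148, 148, 148, 147, 148, 146, 118, 89, 130, 149, 122, 54, 38, 38, 36, 27, 18, 17, 17, 17, 17, 17, 17, 17, 17, 17, 17, 17,
[... 436 characters left out ...]
3, 124, 125, 127, 128, 129, 129, 128, 123, 109, 89, 72, 66, 65, 66, 66, 66, 66, 66, 66, 66, 66, 66, 66, 66, 66, 66, 66, 67, 67, 67, 68, 68, 69, 69, 69, 69, 69, 69, 69, 68, 66, 63, 59, 54, 49, 47, 47, 51, 58, 64, 67, 67, 66, 58]
col260 [228, 226, 224, 223, 224, 228, 231, 233, 234, 232, 227, 207, 170, 138, 126, 125, 126, 126, 126, 126, 127, 127, 127, 127, 127, 128]
(316, 15.5) [[0.3386 0.3076 0.035 ]]
(316, 50) [[0.3734 0.3102 0.035 ]]
(316, 55) [[0.3784 0.3105 0.035 ]]
tool axes [[-0.963, -0.075, -0.257], [-0.072, 0.997, -0.02], [0.258, -0.0, -0.966]]
corner y -1 h -0.016 [[213.9 207. ]]
corner y -1 h 0.016 [[233.1 172. ]]
corner y 1 h -0.016 [[411.8 206.8]]
corner y 1 h 0.016 [[392.3 171.8]]
```

The predicted rack corners match the image to within 2 px, so the grasp is as modelled. Reader estimate: about (0.434, 0.3145), yaw 0.087. Moving to hover over it.

```bash
python3 fin.py .434 .3145 .087 | tail -3; python3 -m handwheel '[[0.06,0.001,0.07,0,-0.03,0,0.2],[0.12,0.002,0.15,0,-0.06,-0.001,0.2],[0.19,0.003,0.23,0,-0.1,-0.002,0.2],[0.26,0.005,0.32,0,-0.14,-0.002,0.2],[0.334,0.007,0.413,0,-0.166,-0.002,0.2],[0.334,0.007,0.413,0,-0.166,-0.002,0.2],[0.334,0.007,0.413,0,-0.166,-0.002,0.2]]'; python3 fin.py .434 .3145 .087
```

```text
[0.3343, 0.0087, 0.4138] [0.0002, -0.1662, -0.004]
[0.2957, 0.0086, 0.5587] [0.0002, -0.1662, -0.004]
[0.2828, 0.0086, 0.6071] [0.0002, -0.1662, -0.004]
time: 18.77
eef_pos: [0.4253, 0.3137, 0.1376]
tcp_rot: [-0.04, 0.99, 0.006, 0.132]
contact_force: [0.3, -0.1, -1.3]
opening: 0.7
finger_force: 88.3
t 18.77 p [0.4253 0.3137 0.1376] q [ 0.488 -0.012  2.147 -0.147  0.768 -1.07 ] F [ 0.3 -0.1 -1.3] open 0.7 ff 88.3
[-0.3357, -0.8087, -0.2016] [-0.0981, 0.2947, 0.3698]
[-0.487, 0.0028, -0.1853] [0.0005, 0.1674, -0.0016]
[0.0032, 0.0001, 0.0032] [0.0001, 0.0008, -0.0017]
[0.0424, -0.0001, 0.148] [0.0001, 0.0008, -0.0017]
[0.0554, -0.0002, 0.1963] [0.0001, 0.0008, -0.0017]
```

```bash
python3 -m handwheel '[[0.01,0,0.04,0,0,-0.001,0.2],[0.02,0,0.08,0,0,-0.002,0.2],[0.03,0,0.12,0,0.001,-0.002,0.2],[0.042,0,0.147,0,0.001,-0.002,0.2],[0.042,0,0.147,0,0.001,-0.002,0.2],[0.042,0,0.147,0,0.001,-0.002,0.2],[0.042,0,0.147,0,0.001,-0.002,0.2]]' >/dev/null; python3 fin.py .434 .3145 .087
python3 - <<'E'
from h import *
from plant import eyes,monitor; import pickle
P=eyes.camera_params('wrist'); s=monitor.get_state(); im=eyes.read_camera('wrist')[:,:,::-1].copy(); cv2.imwrite('pics/w4.png',im)
pickle.dump((P,s['eef_pos'],s['tcp_rot']),open('w4.pkl','wb'))
for L,W,z in((.19,.135,.035),(.127,.069,.035)): print(proj(P,box([.434,.3145,.087],L,W,z,z))[:4].round(1).tolist())
cv2.imwrite('pics/w4c.png',cv2.resize(im[0:300,160:460],None,fx=2,fy=2))
E
```

```text
t 19.65 p [0.4244 0.3147 0.0768] q [ 0.491  0.092  2.173 -0.17   0.641 -1.046] F [-0.6 -0.6 -2.3] open 0.704 ff 88.3
[-0.3701, -0.8139, -0.3491] [-0.0996, 0.2938, 0.3721]
[-0.528, -0.0037, -0.3325] [0.0, 0.1668, 0.0009]
[-0.0382, -0.0026, -0.143] [0.0003, 0.0001, 0.0009]
[0.0007, -0.0026, 0.0019] [0.0003, 0.0001, 0.0009]
[0.0137, -0.0026, 0.0502] [0.0003, 0.0001, 0.0009]
[[124.7, 70.6], [496.4, 71.2], [204.1, 401.9], [417.6, 402.2]]
[[225.5, 155.3], [395.8, 155.6], [251.9, 368.4], [369.7, 368.6]]
```

View pics/w4c.png

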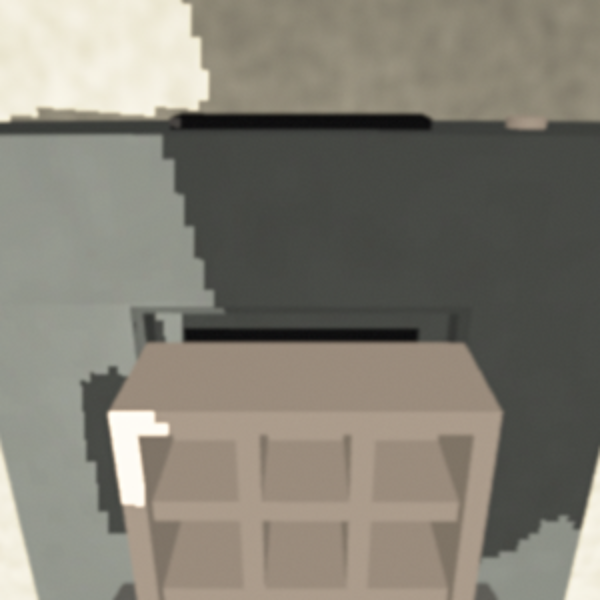

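The recess outer edge sits at row 155 with corners at x ≈ 226 and 395, which matches the predicted projection (155.3, 225.5/395.8). Checking the rack's bottom edge corners, seen at about (234,171.5) and (393,171.5).

Run:
```python
from h import *
import pickle
P,c,q=pickle.load(open('w4.pkl','rb')); Rw=Rn.from_quat(q).as_matrix()
M=pose([0,0,0],0,-15)[1].as_matrix(); dn=M.T@[0,0,-1]; T=M.T@[0,1,0]; y=np.array([0,1,0])
mid=dn*.0169-T*.0096
for h in(.016,-.016):
  for a in(-1,1): print(h,a,proj(P,c+Rw@(mid+T*.06+a*.031*y+dn*h)).round(1))
w=c+Rw@mid; print('mid',w, 'err to reader',w[:2]-[.434,.3145],'dn',Rw@dn,'T yaw',np.arctan2(*(-(Rw@T))[[1,0]]))
```

```text
0.016 -1 [[233.1 171.5]]
0.016 1 [[392.6 171.4]]
-0.016 -1 [[213.8 206.6]]
-0.016 1 [[412.1 206.4]]
mid [0.43399501 0.31556231 0.05990543] err to reader [-4.99341523e-06  1.06231298e-03] dn [ 3.56435958e-04  1.46927368e-04 -9.99999926e-01] T yaw 0.08984042696551206
```

Both match to within about 0.5 px. Lowering slowly, with the 1 mm lateral correction first.

```bash
python3 -m handwheel '[[0.001,-0.002,0.003,0,0,0.001,0.2],[0.003,-0.0026,0.008,0,0,0.001,0.2],[0.005,-0.0026,0.016,0,0,0.001,0.2],[0.006,-0.0026,0.022,0,0,0.001,0.2],[0.008,-0.0026,0.027,0,0,0.001,0.2],[0.008,-0.0026,0.027,0,0,0.001,0.2],[0.008,-0.0026,0.027,0,0,0.001,0.2]]'; python3 fin.py .434 .3145 .087
```

```text
time: 20.58
eef_pos: [0.4237, 0.3133, 0.0647]
tcp_rot: [-0.043, 0.991, 0.006, 0.13]
contact_force: [-0.1, -0.5, -2.6]
opening: 0.703
finger_force: 88.3
t 20.57 p [0.4237 0.3133 0.0647] q [ 0.489  0.113  2.178 -0.175  0.617 -1.038] F [-0.1 -0.5 -2.6] open 0.703 ff 88.3
[-0.3819, -0.8096, -0.3778] [-0.0995, 0.2936, 0.371]
[-0.5373, 0.0011, -0.362] [0.0001, 0.1663, -0.0001]
[-0.0477, 0.0008, -0.1717] [0.0001, -0.0004, -0.0001]
[-0.0091, 0.0008, -0.0268] [0.0001, -0.0004, -0.0001]
[0.0038, 0.0008, 0.0215] [0.0001, -0.0004, -0.0001]
```

It is already 3 mm into the recess without contact; continuing.

```bash
python3 -m handwheel '[[0.001,0.0008,0.004,0,0,0,0.2],[0.002,0.0008,0.008,0,0,0,0.2],[0.003,0.0008,0.012,0,0,0,0.2],[0.003,0.0008,0.015,0,0,0,0.2],[0.003,0.0008,0.017,0,0,0,0.2],[0.003,0.0008,0.017,0,0,0,0.2]]'; python3 fin.py .434 .3145 .087|sed -n '1p;6p'
```

```text
time: 21.32
eef_pos: [0.4242, 0.3136, 0.0577]
tcp_rot: [-0.043, 0.991, 0.006, 0.13]
contact_force: [-0.3, 0.0, -1.6]
opening: 0.701
finger_force: 88.3
t 21.32 p [0.4242 0.3136 0.0577] q [ 0.489  0.128  2.178 -0.179  0.602 -1.033] F [-0.3  0.  -1.6] open 0.701 ff 88.3
[0.0005, 0.0002, 0.0043] [0.0, -0.0005, -0.0001]
```

```bash
python3 -m handwheel '[[0,0,0.002,0,0,0,0.2],[0.001,0,0.004,0,0,0,0.2],[0.001,0,0.005,0,0,0,0.2],[0.001,0,0.005,0,0,0,0.2]]'; python3 fin.py .434 .3145 .087|sed -n '1p;6p'
```

```text
time: 21.82
eef_pos: [0.4247, 0.3138, 0.0568]
tcp_rot: [-0.043, 0.991, 0.006, 0.13]
contact_force: [-2.7, -2.2, 5.1]
opening: 0.7
finger_force: 89.3
t 21.82 p [0.4247 0.3138 0.0568] q [ 0.489  0.131  2.178 -0.18   0.6   -1.032] F [-2.7 -2.2  5.1] open 0.7 ff 89.3
[0.0013, -0.0003, 0.0018] [-0.0, -0.0002, -0.0]
```

The rack has touched the floor at the expected height. Releasing gently and backing off.

```bash
python3 -m handwheel '[[0,0,-0.001,0,0,0,0.2],[0,0,-0.001,0,0,0,0.3],[0,0,-0.001,0,0,0,0.4],[0,0,-0.001,0,0,0,0.5],[0,0,-0.001,0,0,0,0.6],[0,0,-0.001,0,0,0,0.8],[0,0,-0.001,0,0,0,1],[0,0,-0.001,0,0,0,1]]' 20; python3 -m handwheel '[[0,0,-0.02,0,0,0,1],[0,0,-0.06,0,0,0,1],[0,0,-0.12,0,0,0,1],[0,0,-0.2,0,0,0,1],[0,0,-0.3,0,0,0,1],[0,0,-0.4,0,0,0,1],[0,0,-0.4,0,0,0,1],[0,0,-0.4,0,0,0,1]]'
python3 - <<'E'
from h import *
from plant import eyes,monitor
P=eyes.camera_params('wrist'); im=eyes.read_camera('wrist')[:,:,::-1].copy(); cv2.imwrite('pics/w5.png',im)
for L,W,z in((.127,.069,.035),(.12,.062,.055)): print(proj(P,box([.434,.3145,.087],L,W,z,z))[:4].round(1).tolist())
E
```

```text
time: 22.82
eef_pos: [0.4242, 0.3136, 0.0561]
tcp_rot: [-0.043, 0.991, 0.006, 0.13]
contact_force: [-0.1, 0.9, -0.7]
opening: 1.0
finger_force: 0.0
time: 23.82
eef_pos: [0.3828, 0.3099, 0.2108]
tcp_rot: [-0.043, 0.991, 0.006, 0.13]
contact_force: [0.0, -0.5, -0.1]
opening: 0.998
finger_force: 0.0
[[268.8, 156.2], [356.8, 156.1], [277.1, 285.6], [348.8, 285.6]]
[[271.0, 169.0], [354.7, 168.9], [278.9, 296.0], [347.0, 296.0]]
```

View pics/w5.png

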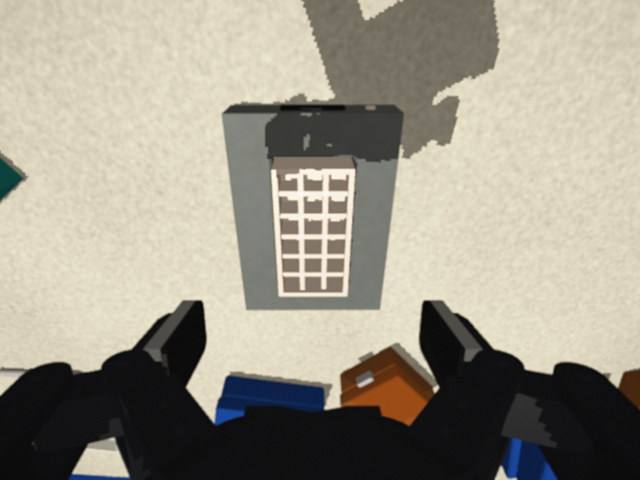

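The seated rack's corners, at about (271,169), (355,169), (279,297) and (349,297), match the prediction for a fully home rack with its top at 55 mm. Wells are up, and the gripper is clear. Handing in.

```bash
python3 -c "
from plant import ctrl; print(ctrl.sign_off())"
```

```text
the job is handed in; nothing more can be done
None
```

The rack stood free on one short end on the black pad for over a second. It is now seated wells up in the reader's recess, released, with the arm clear, and the job was handed in at about 24 s; no verdict was returned.

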